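# Index the painting turntable to its next hole

### The job

The next blank sector of the round panel is due: with closed fingertips press the red spring plunger on the indexing turntable fully in, turn the table counter-clockwise (seen from above) to the very next hole without going past it, and let go so that the plunger springs all the way back up and its pin locks the table there. Nothing is to be pinched or lifted; do not touch the panel, its paint is wet, and leave the brush jar, paint bottle, paint tub and palette plate where they are.

Things in the scene. Friction and masses are not known exactly. Their poses are not given: they have to be found in the camera images.
- index_base: Turntable's fixed part, standing on the bench: grey foot 236 mm wide and a steel index ring 290 mm wide, top face 58 mm above the bench, with 8 brass-bushed through holes of 11 mm, 45 degrees apart, on a circle of radius 128 mm. Above it turns an aluminium wheel head with the panel. Origin on the turning axis at bench height; its yaw differs between starts.
- table_center (a point): Fixed point on the vertical turning axis of the table, about 1 mm above the centre of the panel (95 mm above the bench).
- start_hole (a point): Fixed point: centre of the mouth, on the ring's top face, of the hole in which the pin sits at the start. From table_center it lies in the same direction as the plunger does at the start.
- next_hole (a point): Fixed point: centre of the mouth, on the ring's top face, of the hole to which the pin must go, 45 degrees counter-clockwise (seen from above) from start_hole.
- plunger_top (a point): Centre of the flat top of the red plunger pad, a disc 52 mm wide: 113 mm above the bench when up; moves down with the pad and round with the table. Its axis lies 175 mm from the turning axis. Its rod goes down outside the ring to a foot beneath it, whose brass round-tipped pin, 8 mm thick, points up into a hole of the ring (seen between the bars of the arm).
- plunger (a joint): Press depth, m: 0 = up; 0.012 = stop, fully in. The spring takes 5 N at first, 9 N at the stop. Only beyond 0.010 is the pin clear and the table free (1 to 2 N at the plunger turns it; it does not coast). Let go between holes, the pin rides under the ring (about 0.010) and snaps up into the next hole that comes over it, which locks the table. Let go within 1 degree of a hole it drops in too.
- turntable (a joint): Turning angle of the table, rad: 0 = pin at start_hole, positive counter-clockwise from above, 0.785 = pin at next_hole. Locked, it has 0.01 to 0.02 rad of play either way.
- panel: Round white panel, 230 mm in diameter, 10 mm thick, top face 94 mm above the bench, fixed flat on the wheel head; three green leaves are painted on it. Wet paint. Origin on the turning axis at bench height; turns with the table.
- barrel_lead: Leading half (counter-clockwise side) of the dark upright barrel round the pad: 68 mm outside, 56 mm inside, underside 66 mm and rim 107 mm above the bench, carried by a 34 mm wide forked arm (66 to 77 mm high) from the wheel head. A pad pressed fully lies 6 mm below the rim, so a fingertip on it also pushes the barrel's inner wall. Origin on the barrel's axis, 73 mm above the bench.
- barrel_trail: The trailing (clockwise) half of the same barrel, same origin. Its outside can be pushed to turn the table counter-clockwise.
- brush_jar: White round jar, 76 mm wide and 95 mm high, with four brushes standing in it up to 180 mm above the bench; loose bystander. Origin at the centre of its underside.
- paint_bottle: White squeeze bottle with green label and black cap, 50 mm wide, 135 mm high; loose bystander. Origin at the centre of its underside.
- paint_tub: Low teal paint jar with yellow label and white lid, 68 mm wide, 65 mm high; loose bystander. Origin at the centre of its underside.
- palette_plate: White plastic plate with dabs of paint, 170 mm wide, 18 mm high; loose bystander. Origin at the centre of its underside.

How it is judged:
On the way, in this order (a step that is already met when the one before it is completed fails the run):
1. the plunger is pressed fully in with the table still at its first hole (value of joint plunger above 0.01 m and value of joint turntable below 0.05 rad), for 0.05 s.
2. the table is turned counter-clockwise, off the first hole (value of joint turntable above 0.15 rad and value of joint plunger above 0.006 m), for 0.05 s.
At the end, for the whole second after the job is handed in: The table rests at the next hole (0.785 rad, within 0.03 rad), the plunger is fully up again (pressed less than 2 mm) with its pin in that hole, and the brush jar, bottle, tub and plate are within 25 mm of where they stood (value of joint turntable between 0.755 and 0.815 rad and value of joint plunger below 0.002 m and velocity of joint turntable between -0.05 and 0.05 rad/s and distance of each of brush_jar, paint_bottle, paint_tub, palette_plate from where it was at the start of the episode below 0.025 m); the robot touches nothing.
It fails at once if the table was turned past the next hole (more than 7 degrees beyond it) (value of joint turntable above 0.91 rad).
It fails at once if the table was turned the wrong way (value of joint turntable below -0.12 rad).
It fails at once if the wet panel was touched (contact force between panel and the fingers above 0.5 N or contact force between panel and the arm above 0.5 N).
It fails at once if the plunger barrel was pinched between the fingers (contact force between each of barrel_lead, barrel_trail and the fingers above 2 N).
It fails at once if a bystander was pushed away, lifted or knocked over (distance of any of brush_jar, paint_bottle, paint_tub, palette_plate from where it was at the start of the episode above 0.03 m or angle between any of brush_jar, paint_bottle, paint_tub, palette_plate's own z axis and vertical above 0.4 rad).
It also fails if it takes over 45 s, if anything falls off the work surface, if the arm or the gripper's body presses on something with over 40 N, if the wrist force passes 120 N, or if a joint passes its speed limit or range.

### The arm

A 6-joint arm with a two-finger parallel gripper is mounted at the origin on the work surface. World frame = base frame: x ahead of the robot, y to its left, z up, the work surface at z = 0. Lengths are in m, angles in rad, forces in N, time in s.
With the tool pointing down it reaches from about 0.25 to 0.725 m from the base axis. Payload 9.7 kg.
Tool frame: the origin (TCP) lies between the finger pads; the fingertips stand 22 mm ahead of it and the grasp point (between the pads) lies 3 mm ahead of it; z points along the fingers, y is the direction in which the jaws open and shut (so a half turn about z gives the same grasp; the last joint's range is limited). The gripper opens to 85 mm and grips with 20 to 120 N. Pads are 22 mm wide; open, the fingers measure 114 mm over their backs; the gripper's body (76 mm by 85 mm) begins 54 mm behind the grasp point. The pads swing forward as they close: fully open they stand 13 mm farther back than shut.
Start: joints at [0, 0.087, 0.176, 1.66, 0, 1.571], TCP at [0.55, -0, 0.253] pointing down, gripper open.
Joint ranges: [-3.13, 3.13], [-0.85, 1.81], [-1.15, 1.24], [-2.2, 2.28], [-1.44, 1.52], [-3.14, 3.14]. Speed limits (rad/s): [2.22, 2.22, 2.57, 3.14, 3.14, 3.14].

### API

Orientations are given as a unit quaternion [x, y, z, w].
In Python, from rig import env, viewer, workorder, models gives the robot as it stands.
- The arm moves only by the tool servo_tool, never from a script. Its argument "moves" is a list of rows, each an object of numbers: "x", "y", "z": the shift along the tool's x, y, z in units of 50 mm (1.0 is 50 mm); "wx", "wy", "wz": the turn, a rotation vector about the tool's x, y, z in units of 5 degrees (1.0 is 5 degrees); "hand": the gripper's target within -1 to 1 (shut at 1, half-way at 0, fully open at -1). In form: [{"x": .., "y": .., "z": .., "wx": .., "wy": .., "wz": .., "hand": ..}, ...]. A call has 1 to 8 rows; each row is the pose to reach, as a shift and turn from the pose commanded when the call began, along the tool's axes at that moment; what a row does not reach only later rows make up. A row lasts 1/10 s, in which the tool goes at most 50 mm and 8.59 degrees, less where a joint would pass 70% of its speed; a pose out of reach is approached as far as the arm can. A call with a gripper value outside its range is refused whole. The fingers move at their own pace and stop on an object; the grip force is fixed at half the most. Time passes only in rows, so rows that repeat a pose let the fingers close. It gives the time, the measured TCP pose, the force and the opening at its end, in the units of the state.
- env.state(): the state, without advancing time (a new reading comes with each control period).
- viewer.capture(name): name is "scene" or "side" or "wrist"; returns (picture, depth): 480x640x3 uint8, red, green, blue; 480x640 float32, m along the optical axis (not along the pixel's ray), 0 where there is no reading.
- viewer.camera_info(name): a dict with "mtx" (3x3 intrinsics, pixels), "position" and "rotation" of the camera in the world. Camera axes: x right, y down, z forward; pixel columns grow to the right and rows downward; lengths in m; the calibration is good to about 2 mm. A picture is of the moment at which its call begins: read the wrist's pose just before it. camera_info takes no time and is no camera call; for the wrist camera it gives the pose at the moment of the call.
- workorder.job_done(): hands the job in, once; it reports no verdict.
Trained networks look in the newest picture that a camera, given by its name, has taken for a name from the list of things; names that differ only in an ending like _2 or _b are one class to them, and where a whole thing is asked for, a point or a joint stands for the part that bears it (a point fixed in the world has none). Each returns a list of dicts, best first, with "conf" (0 to 1); they miss things now and then, are a little off and sometimes report something else, mostly with a low value. They report only what shows in the picture. A call takes as long as a camera call.
- models.boxes_of(camera, thing): "position" ([column, row] as shares, 0 to 1, of the picture: columns of its width, rows of its height, amid what is visible of it).
- models.tip_of(camera, thing): "position" ([column, row] as shares, 0 to 1, of the picture: columns of its width, rows of its height: a listed point, or the origin of a listed thing).
The state is a dict: "time_s": time; "q": joint angles; "joint_vel": joint speeds; "effort": joint torques, N m; "eef_pos": TCP position; "orientation": TCP orientation; "wrist_force": force on the tool from outside, world axes, zero at the start; "wrist_torque": the same for the moment, N m; "finger_gap": finger opening in m.
Only numpy, scipy, OpenCV 4.12 (cv2) and the standard library are available. Lean on these libraries where they do the work, as an engineer would, in place of code of your own. Each camera call takes 0.05 s, during which the arm holds its last target.

## Working session

There is one attempt and no reset: what is moved stays moved. The work goes in short steps, Python scripts to look and compute and a tool call to move; the robot and the scene stay as the last step left them, time stands still between calls to the robot, and variables do not carry over. Pictures are saved under pics/ and viewed, and the job is handed in when it is done.

Besides the shell and the picture viewer there is one more tool, called after "Request:" as name([rows], argument=value, ...), one row to a line, values as JSON. servo_tool: Moves the arm, as the interface text tells. Its arguments: {"type":"object","properties":{"moves":{"type":"array"}},"required":["moves"]}

```bash
mkdir -p pics; ls; cat > h.py <<'E'
import numpy as np, cv2
from rig import env, viewer, workorder, models
def px2w(cam,u,v,z=None,d=None):
    i=viewer.camera_info(cam);K=np.array(i["mtx"]);p=np.array(i["position"]);R=np.array(i["rotation"])
    if R.shape!=(3,3):
        from scipy.spatial.transform import Rotation as Ro;R=Ro.from_quat(R).as_matrix()
    r=R@np.linalg.solve(K,[u,v,1.])
    return p+r*((z-p[2])/r[2] if d is None else d)
def snap(cam,n):
    im,d=viewer.capture(cam);cv2.imwrite(f"pics/{n}.png",im[:,:,::-1]);return im,d
E
python3 - <<'E'
from h import *
for c in("scene","side","wrist"):
    im,d=snap(c,c+"0"); print(c,viewer.camera_info(c)["position"])
    for t,z in(("plunger_top",.113),("table_center",.095),("start_hole",.058),("next_hole",.058),("barrel_lead",.073),("brush_jar",0),("paint_bottle",0),("paint_tub",0),("palette_plate",0)):
        r=models.tip_of(c,t)
        for q in r[:2]:
            u,v=q["position"][0]*640,q["position"][1]*480
            print(t,round(q["conf"],2),round(u),round(v),px2w(c,u,v,z).round(4))
print(env.state())
E
```

```text
pics
scene [ 1.11570627 -0.73970289  1.04973572]
plunger_top 0.5 321 194 [0.4684 0.133  0.113 ]
table_center 0.97 367 238 [0.6313 0.0897 0.095 ]
table_center 0.48 173 367 [ 0.5208 -0.4115  0.095 ]
start_hole 0.6 332 216 [0.502  0.1348 0.058 ]
next_hole 0.83 316 246 [0.5312 0.029  0.058 ]
barrel_lead 0.77 321 209 [0.4731 0.1281 0.073 ]
barrel_lead 0.69 371 240 [0.6314 0.1086 0.073 ]
brush_jar 0.59 446 198 [0.6744 0.4192 0.    ]
brush_jar 0.41 318 196 [0.3894 0.228  0.    ]
paint_bottle 0.9 175 366 [ 0.4612 -0.375   0.    ]
paint_tub 0.91 365 178 [0.4494 0.3682 0.    ]
palette_plate 0.8 251 427 [ 0.6801 -0.3866  0.    ]
side [ 0.28837812 -0.88090408  1.19786686]
plunger_top 0.58 273 232 [0.4627 0.099  0.113 ]
plunger_top 0.55 272 222 [0.4707 0.1331 0.113 ]
table_center 0.86 336 223 [0.6364 0.095  0.095 ]
start_hole 0.74 289 237 [0.5104 0.1187 0.058 ]
next_hole 0.72 302 256 [0.5235 0.041  0.058 ]
barrel_lead 0.57 268 234 [0.4562 0.1332 0.073 ]
paint_bottle 0.61 326 418 [ 0.4537 -0.3746  0.    ]
palette_plate 0.91 418 393 [ 0.6716 -0.3816  0.    ]
wrist [0.5507869  0.07509016 0.37361858]
[... 224 characters left out ...]
75 0.    ]
{'time_s': 1.5, 'q': array([1.49580508e-05, 8.68719455e-02, 1.75895856e-01, 1.65981266e+00,
       8.87989310e-06, 1.57077752e+00]), 'joint_vel': array([-0.00130792,  0.00123897,  0.0011646 , -0.00056583,  0.00089986,
       -0.00094627]), 'effort': array([-6.08937844e-04, -5.20100677e+01,  4.64854288e+01,  1.82331496e-03,
       -1.71370732e-05,  1.71441758e-05]), 'eef_pos': array([5.49988131e-01, 1.05621623e-05, 2.53297472e-01]), 'orientation': array([ 7.07094844e-01,  7.07118718e-01,  5.81830263e-06, -4.60719693e-07]), 'wrist_force': array([ 0.32693517, -0.22129876,  0.40520047]), 'wrist_torque': array([-0.01281475,  0.01983994,  0.00583973]), 'finger_gap': 0.08537803863707971}
```

View images.

View pics/scene0.png

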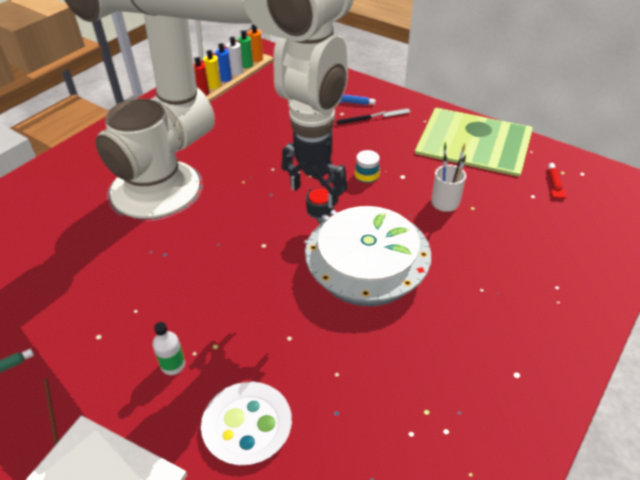

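View pics/wrist0.png

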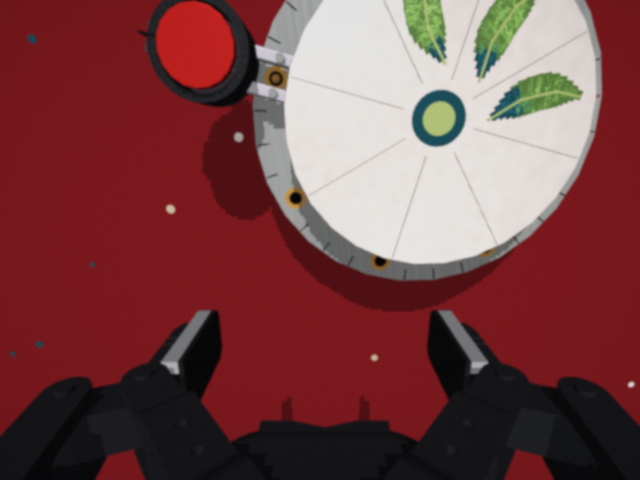

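View pics/side0.png

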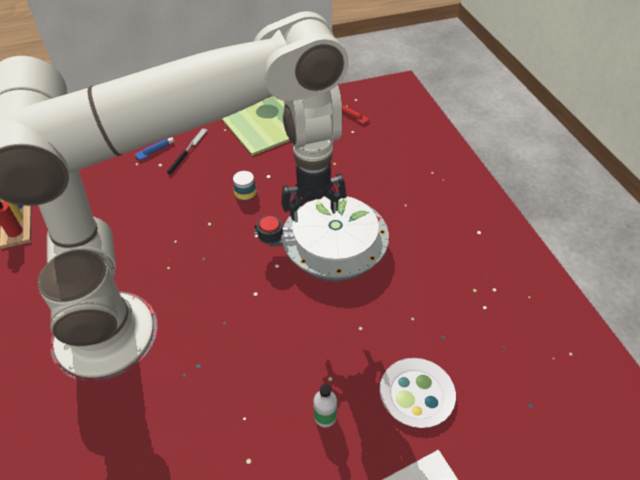

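```bash
python3 - <<'E'
from h import *
# red blob at z=.113 & panel ellipse white, from saved pictures
for c in("scene","side","wrist"):
    im=cv2.imread(f"pics/{c}0.png");hsv=cv2.cvtColor(im,cv2.COLOR_BGR2HSV)
    m=(((hsv[...,0]<8)|(hsv[...,0]>172))&(hsv[...,1]>150)&(hsv[...,2]>90)).astype(np.uint8)
    n,l,s,ce=cv2.connectedComponentsWithStats(m)
    for k in range(1,n):
        if s[k,4]>60: print(c,s[k],ce[k].round(1),px2w(c,*ce[k],z=.113).round(4))
E
```

```text
scene [261  39  13  17 155] [267.1  47.2] [-0.1095  0.63    0.113 ]
scene [194  61  15  34 278] [201.1  77.4] [-0.1538  0.3657  0.113 ]
scene [     0     62    640    418 179047] [319.7 302.1] [ 0.6621 -0.1366  0.113 ]
scene [140  89  16  10  78] [148.9  94.5] [-0.2126  0.2055  0.113 ]
side [     0     72    640    408 161887] [320.3 324.1] [ 0.4949 -0.2076  0.113 ]
side [  0 201  21  36 368] [  7.7 221.3] [-0.1989  0.3558  0.113 ]
side [260 217  19  15 226] [269.  223.7] [0.4613 0.1308 0.113 ]
wrist [     0      0    640    441 142307] [267.3 245.2] [ 0.5071 -0.0041  0.113 ]
wrist [ 155    0   80   89 5478] [194.8  44. ] [0.4663 0.1331 0.113 ]
wrist [ 225    0   59   45 1311] [256.4  15.2] [0.5074 0.1494 0.113 ]
wrist [ 96 450  48  30 982] [120.8 467.5] [ 0.3572 -0.225   0.113 ]
wrist [505 450  48  30 983] [527.5 467.5] [ 0.7438 -0.2249  0.113 ]
```

Request:
servo_tool([
  {"x":0.7,"y":-0.42,"z":0,"hand":1},
  {"x":1.4,"y":-0.84,"z":0,"hand":1},
  {"x":2.0,"y":-1.26,"z":0.2,"hand":1},
  {"x":2.66,"y":-1.68,"z":0.6,"hand":1},
  {"x":2.66,"y":-1.68,"z":1.2,"hand":1},
  {"x":2.66,"y":-1.68,"z":1.7,"hand":1},
  {"x":2.66,"y":-1.68,"z":1.7,"hand":1},
  {"x":2.66,"y":-1.68,"z":1.7,"hand":1},
])

```text
invalid input
```

```bash
python3 - <<'E'
from h import *
print(env.state())
for c in("scene","side","wrist"):
    im,d=snap(c,c+"1")
    for t,z in(("plunger_top",.113),("table_center",.095),("next_hole",.058),("start_hole",.058)):
        for q in models.tip_of(c,t)[:1]:
            u,v=q["position"][0]*640,q["position"][1]*480
            print(c,t,round(q["conf"],2),round(u),round(v),px2w(c,u,v,z).round(4))
E
```

```text
{'time_s': 1.5, 'q': array([1.49580508e-05, 8.68719455e-02, 1.75895856e-01, 1.65981266e+00,
       8.87989310e-06, 1.57077752e+00]), 'joint_vel': array([-0.00130792,  0.00123897,  0.0011646 , -0.00056583,  0.00089986,
       -0.00094627]), 'effort': array([-6.08937844e-04, -5.20100677e+01,  4.64854288e+01,  1.82331496e-03,
       -1.71370732e-05,  1.71441758e-05]), 'eef_pos': array([5.49988131e-01, 1.05621623e-05, 2.53297472e-01]), 'orientation': array([ 7.07094844e-01,  7.07118718e-01,  5.81830263e-06, -4.60719693e-07]), 'wrist_force': array([ 0.32693517, -0.22129876,  0.40520047]), 'wrist_torque': array([-0.01281475,  0.01983994,  0.00583973]), 'finger_gap': 0.08537803863707971}
scene plunger_top 0.59 319 196 [0.4686 0.1277 0.113 ]
scene table_center 0.92 371 238 [0.6382 0.093  0.095 ]
scene next_hole 0.68 314 247 [0.5268 0.0245 0.058 ]
scene start_hole 0.73 335 217 [0.5071 0.1371 0.058 ]
side plunger_top 0.72 269 222 [0.4625 0.1354 0.113 ]
side table_center 0.62 337 223 [0.6383 0.0914 0.095 ]
side next_hole 0.62 301 261 [0.5157 0.0258 0.058 ]
side start_hole 0.85 287 238 [0.5044 0.1153 0.058 ]
wrist plunger_top 0.7 193 45 [0.4654 0.1325 0.113 ]
wrist table_center 0.69 438 120 [0.6347 0.0873 0.095 ]
wrist next_hole 0.88 298 197 [0.5271 0.024  0.058 ]
wrist start_hole 0.66 273 79 [0.5092 0.1197 0.058 ]
```

View pics/wrist1.png

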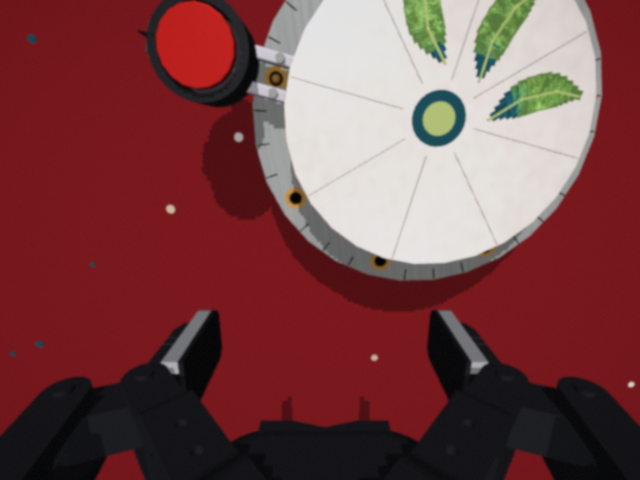

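View pics/side1.png

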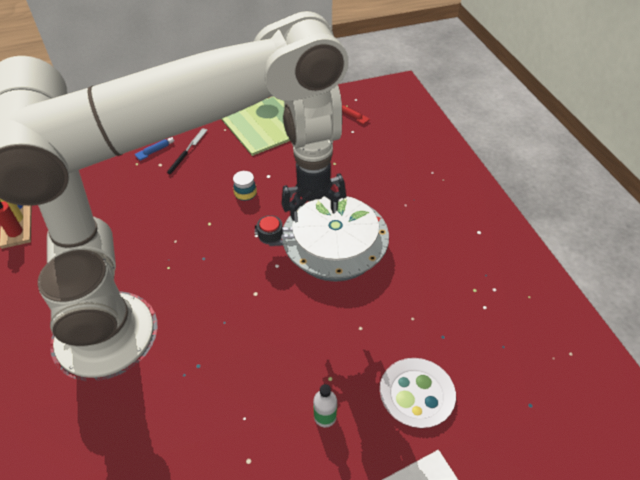

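The move was refused and nothing moved; the rows probably need all seven keys. I'm retrying with a single row.

Request:
servo_tool([
  {"x":0.7,"y":-0.42,"z":0.0,"wx":0,"wy":0,"wz":0,"hand":1},
  {"x":1.4,"y":-0.84,"z":0.0,"wx":0,"wy":0,"wz":0,"hand":1},
  {"x":2.0,"y":-1.26,"z":0.2,"wx":0,"wy":0,"wz":0,"hand":1},
  {"x":2.66,"y":-1.68,"z":0.6,"wx":0,"wy":0,"wz":0,"hand":1},
  {"x":2.66,"y":-1.68,"z":1.2,"wx":0,"wy":0,"wz":0,"hand":1},
  {"x":2.66,"y":-1.68,"z":1.7,"wx":0,"wy":0,"wz":0,"hand":1},
  {"x":2.66,"y":-1.68,"z":1.7,"wx":0,"wy":0,"wz":0,"hand":1},
  {"x":2.66,"y":-1.68,"z":1.7,"wx":0,"wy":0,"wz":0,"hand":1},
])

```text
time_s: 3.05
eef_pos: [0.466, 0.1329, 0.1689]
orientation: [0.707, 0.707, -0.0, -0.0]
wrist_force: [0.7, -0.3, 0.6]
finger_gap: -0.0
```

```bash
python3 - <<'E'
from h import *
for c in("scene","side","wrist"):
    im,d=snap(c,c+"2")
    cv2.imwrite(f"pics/{c}2z.png",cv2.resize(im[130:290,200:440,::-1] if c!="wrist" else im[:,:,::-1],(720,480) if c!="wrist" else (640,480),interpolation=cv2.INTER_CUBIC))
E
```

```text
(no output)
```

View pics/wrist2z.png

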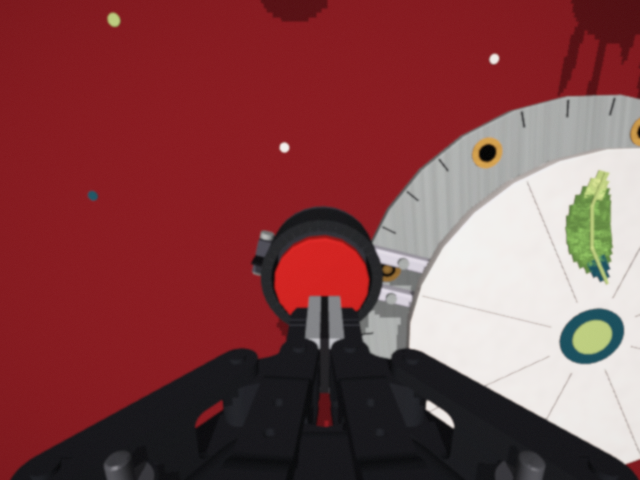

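View pics/side2z.png

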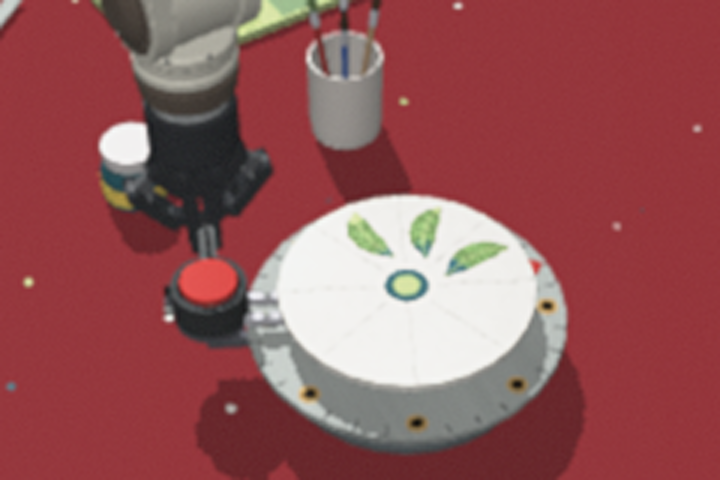

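View pics/scene2z.png

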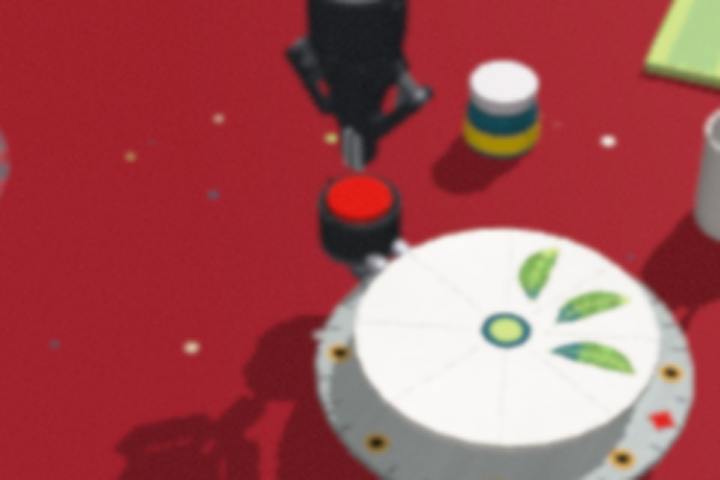

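Request:
servo_tool([
  {"x":0,"y":0,"z":0.3,"wx":0,"wy":0,"wz":0,"hand":1},
  {"x":0,"y":0,"z":0.6,"wx":0,"wy":0,"wz":0,"hand":1},
  {"x":0,"y":0,"z":0.75,"wx":0,"wy":0,"wz":0,"hand":1},
  {"x":0,"y":0,"z":0.85,"wx":0,"wy":0,"wz":0,"hand":1},
  {"x":0,"y":0,"z":0.92,"wx":0,"wy":0,"wz":0,"hand":1},
  {"x":0,"y":0,"z":0.92,"wx":0,"wy":0,"wz":0,"hand":1},
])

```text
time_s: 3.8
eef_pos: [0.4662, 0.1333, 0.1231]
orientation: [0.707, 0.707, 0.001, 0.0]
wrist_force: [-2.8, 0.6, 8.1]
finger_gap: -0.0001
```

Request:
servo_tool([
  {"x":0,"y":0,"z":0.04,"wx":0,"wy":0,"wz":0,"hand":1},
  {"x":0,"y":0,"z":0.04,"wx":0,"wy":0,"wz":0,"hand":1},
])

```text
time_s: 4.0
eef_pos: [0.4664, 0.1337, 0.1229]
orientation: [0.707, 0.707, 0.002, 0.0]
wrist_force: [-6.1, 2.2, 23.3]
finger_gap: -0.0001
```

```bash
python3 - <<'E'
import numpy as np
c=np.array([.636,.0865]);p=np.array([.466,.133]);d=p-c;print(np.hypot(*d))
r=.175;a0=np.arctan2(d[1],d[0]);p0=c+r*np.array([np.cos(a0),np.sin(a0)])
for t in range(0,66,3):
    a=a0+np.radians(t);q=c+r*np.array([np.cos(a),np.sin(a)])-p0
    print(t,"x",(q[1]/.05).round(3),"y",(q[0]/.05).round(3),(p0+q).round(4))
E
```

```text
0.17624485808102316
0 x 0.0 y 0.0 [0.4672 0.1327]
3 x -0.178 y -0.044 [0.465  0.1238]
6 x -0.358 y -0.078 [0.4633 0.1148]
9 x -0.539 y -0.103 [0.4621 0.1057]
12 x -0.722 y -0.118 [0.4613 0.0966]
15 x -0.905 y -0.124 [0.461  0.0874]
18 x -1.088 y -0.12 [0.4612 0.0782]
21 x -1.271 y -0.107 [0.4619 0.0691]
24 x -1.453 y -0.084 [0.463 0.06 ]
27 x -1.633 y -0.051 [0.4646 0.051 ]
30 x -1.812 y -0.009 [0.4667 0.0421]
33 x -1.988 y 0.042 [0.4693 0.0333]
36 x -2.161 y 0.102 [0.4723 0.0246]
39 x -2.33 y 0.171 [0.4758 0.0162]
42 x -2.496 y 0.249 [0.4797 0.0079]
45 x -2.658 y 0.336 [ 4.84e-01 -2.00e-04]
48 x -2.814 y 0.431 [ 0.4887 -0.008 ]
51 x -2.966 y 0.534 [ 0.4939 -0.0156]
54 x -3.112 y 0.645 [ 0.4994 -0.0229]
57 x -3.252 y 0.763 [ 0.5053 -0.0299]
60 x -3.385 y 0.888 [ 0.5116 -0.0366]
63 x -3.512 y 1.021 [ 0.5182 -0.0429]
```

Request:
servo_tool([
  {"x":-0.18,"y":-0.04,"z":0,"wx":0,"wy":0,"wz":0,"hand":1},
  {"x":-0.36,"y":-0.08,"z":0,"wx":0,"wy":0,"wz":0,"hand":1},
  {"x":-0.54,"y":-0.1,"z":0,"wx":0,"wy":0,"wz":0,"hand":1},
  {"x":-0.72,"y":-0.12,"z":0,"wx":0,"wy":0,"wz":0,"hand":1},
  {"x":-0.9,"y":-0.12,"z":0,"wx":0,"wy":0,"wz":0,"hand":1},
  {"x":-1.09,"y":-0.12,"z":0,"wx":0,"wy":0,"wz":0,"hand":1},
  {"x":-1.27,"y":-0.11,"z":0,"wx":0,"wy":0,"wz":0,"hand":1},
  {"x":-1.27,"y":-0.11,"z":0,"wx":0,"wy":0,"wz":0,"hand":1},
])

```text
time_s: 4.8
eef_pos: [0.4622, 0.069, 0.1229]
orientation: [0.707, 0.707, 0.002, 0.002]
wrist_force: [1.2, -1.1, 19.4]
finger_gap: 0.0001
```

```bash
python3 - <<'E'
from h import *
print(env.state()["wrist_force"],env.state()["eef_pos"])
for c in("side","wrist"):
    im,d=snap(c,c+"3")
    for t,z in(("plunger_top",.101),("barrel_lead",.073),("next_hole",.058),("table_center",.095)):
        for q in models.tip_of(c,t)[:1]:
            u,v=q["position"][0]*640,q["position"][1]*480
            print(c,t,round(q["conf"],2),round(u),round(v),px2w(c,u,v,z).round(4))
E
```

```text
[ 1.18503543 -1.14570646 19.40199609] [0.46221323 0.06897519 0.12287742]
side barrel_lead 0.59 273 249 [0.4544 0.0762 0.073 ]
side next_hole 0.65 302 259 [0.5194 0.0318 0.058 ]
side table_center 0.9 334 225 [0.6292 0.0902 0.095 ]
wrist plunger_top 0.88 321 314 [0.4618 0.0694 0.101 ]
wrist next_hole 0.91 426 346 [0.5244 0.0254 0.058 ]
```

View pics/wrist3.png

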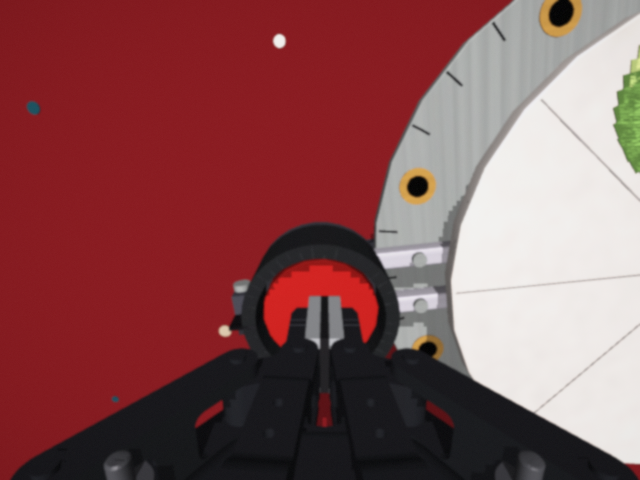

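Request:
servo_tool([
  {"x":-0.18,"y":0.02,"z":0,"wx":0,"wy":0,"wz":0,"hand":1},
  {"x":-0.36,"y":0.06,"z":0,"wx":0,"wy":0,"wz":0,"hand":1},
  {"x":-0.54,"y":0.1,"z":0,"wx":0,"wy":0,"wz":0,"hand":1},
  {"x":-0.72,"y":0.15,"z":0,"wx":0,"wy":0,"wz":0,"hand":1},
  {"x":-0.89,"y":0.21,"z":0,"wx":0,"wy":0,"wz":0,"hand":1},
  {"x":-1.06,"y":0.28,"z":0,"wx":0,"wy":0,"wz":0,"hand":1},
  {"x":-1.12,"y":0.31,"z":0,"wx":0,"wy":0,"wz":0,"hand":1},
  {"x":-1.12,"y":0.31,"z":0,"wx":0,"wy":0,"wz":0,"hand":1},
])

```text
time_s: 6.1
eef_pos: [0.4778, 0.0132, 0.1229]
orientation: [0.707, 0.707, 0.002, 0.002]
wrist_force: [1.0, -0.2, 19.4]
finger_gap: 0.0004
```

```bash
python3 - <<'E'
from h import *
print(env.state()["wrist_force"],env.state()["eef_pos"])
for c in("wrist",):
    im,d=snap(c,c+"4")
    for t,z in(("plunger_top",.101),("barrel_lead",.073),("next_hole",.058),("start_hole",.058),("table_center",.095)):
        for q in models.tip_of(c,t)[:1]:
            u,v=q["position"][0]*640,q["position"][1]*480
            print(c,t,round(q["conf"],2),round(u),round(v),px2w(c,u,v,z).round(4))
E
```

```text
[ 1.03398134 -0.20282478 19.41753826] [0.47784965 0.01315579 0.12289668]
wrist plunger_top 0.78 319 314 [0.4764 0.0131 0.101 ]
wrist next_hole 0.92 407 259 [0.5247 0.024  0.058 ]
wrist start_hole 0.59 390 64 [0.5099 0.1215 0.058 ]
```

View pics/wrist4.png

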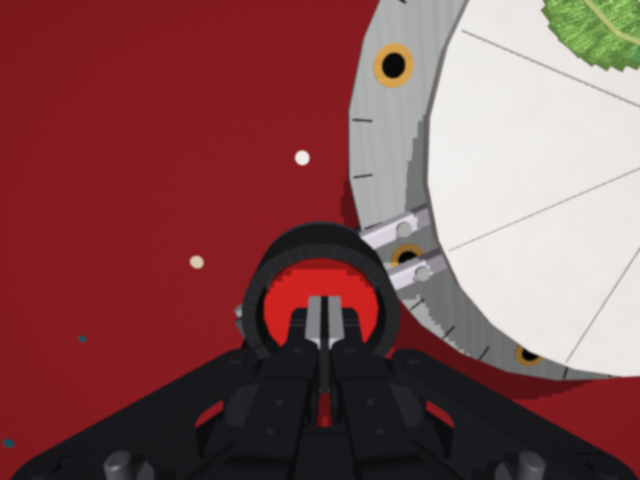

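Request:
servo_tool([
  {"x":-0.1,"y":0.05,"z":0,"wx":0,"wy":0,"wz":0,"hand":1},
  {"x":-0.21,"y":0.105,"z":0,"wx":0,"wy":0,"wz":0,"hand":1},
  {"x":-0.21,"y":0.105,"z":0,"wx":0,"wy":0,"wz":0,"hand":1},
  {"x":-0.21,"y":0.105,"z":-0.06,"wx":0,"wy":0,"wz":0,"hand":1},
  {"x":-0.21,"y":0.105,"z":-0.11,"wx":0,"wy":0,"wz":0,"hand":1},
  {"x":-0.21,"y":0.105,"z":-0.11,"wx":0,"wy":0,"wz":0,"hand":1},
])

```text
time_s: 7.0
eef_pos: [0.4825, 0.0031, 0.1269]
orientation: [0.707, 0.707, 0.001, 0.001]
wrist_force: [5.4, 0.6, 6.5]
finger_gap: -0.0
```

Request:
servo_tool([
  {"x":0,"y":0,"z":-0.1,"wx":0,"wy":0,"wz":0,"hand":1},
  {"x":0,"y":0,"z":-0.3,"wx":0,"wy":0,"wz":0,"hand":1},
  {"x":0,"y":0,"z":-0.7,"wx":0,"wy":0,"wz":0,"hand":1},
  {"x":0,"y":0,"z":-1.2,"wx":0,"wy":0,"wz":0,"hand":1},
  {"x":0,"y":0,"z":-1.8,"wx":0,"wy":0,"wz":0,"hand":1},
  {"x":0,"y":0,"z":-1.8,"wx":0,"wy":0,"wz":0,"hand":1},
])

```text
time_s: 7.6
eef_pos: [0.482, 0.0031, 0.2196]
orientation: [0.707, 0.707, 0.002, 0.001]
wrist_force: [0.4, -1.1, -0.3]
finger_gap: 0.0002
```

```bash
python3 - <<'E'
from h import *
print(env.state()["wrist_force"],env.state()["eef_pos"])
for c in("scene","side","wrist"):
    im,d=snap(c,c+"5")
    if c!="wrist": cv2.imwrite(f"pics/{c}5z.png",cv2.resize(im[130:290,200:440,::-1],(720,480),interpolation=cv2.INTER_CUBIC))
    for t,z in(("plunger_top",.113),("next_hole",.058),("table_center",.095)):
        for q in models.tip_of(c,t)[:1]:
            u,v=q["position"][0]*640,q["position"][1]*480
            print(c,t,round(q["conf"],2),round(u),round(v),px2w(c,u,v,z).round(4), d[int(v),int(u)], "pt",px2w(c,u,v,d=d[int(v),int(u)]).round(4))
E
```

```text
[ 0.42761474 -1.055242   -0.29988481] [0.4819594  0.00308181 0.21964801]
scene plunger_top 0.78 293 228 [0.4863 0.0028 0.113 ] 1.3482584 pt [0.4867 0.0025 0.1135]
scene next_hole 0.98 313 246 [0.5253 0.0252 0.058 ] 1.3599894 pt [0.5358 0.0116 0.0756]
scene table_center 0.84 372 239 [0.6414 0.0917 0.095 ] 1.3535361 pt [0.639  0.096  0.0901]
side plunger_top 0.67 288 258 [0.4775 0.0008 0.113 ] 1.4065936 pt [ 0.4772 -0.0006  0.1148]
side next_hole 0.72 303 259 [0.5237 0.0327 0.058 ] 1.423316 pt [ 0.5148 -0.0017  0.101 ]
side table_center 0.59 335 223 [0.6318 0.0961 0.095 ] 1.5159523 pt [0.633  0.0997 0.091 ]
wrist plunger_top 0.77 328 261 [ 0.4844 -0.0006  0.113 ] 0.23563842 pt [ 0.4844 -0.0005  0.1133]
wrist next_hole 0.6 380 209 [0.5258 0.0239 0.058 ] 0.27839762 pt [0.5253 0.0245 0.0609]
wrist table_center 0.94 565 121 [0.6355 0.0881 0.095 ] 0.22668058 pt [0.6353 0.0881 0.0953]
```

View pics/wrist5.png

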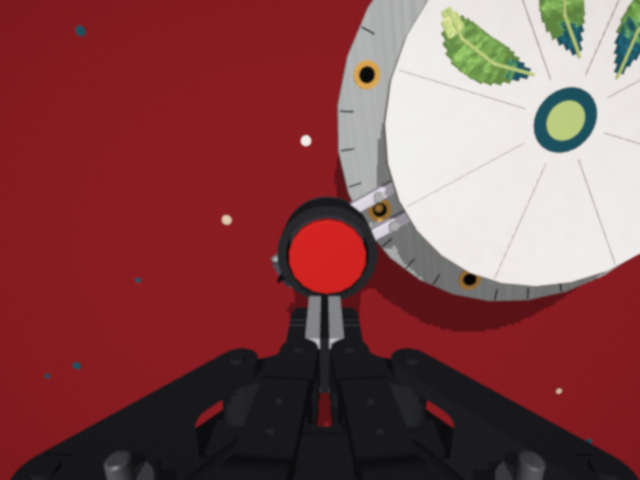

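View pics/side5z.png

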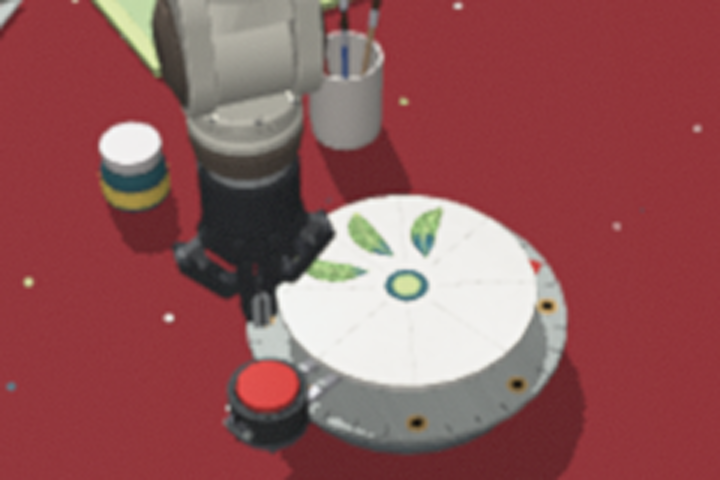

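View pics/scene5z.png

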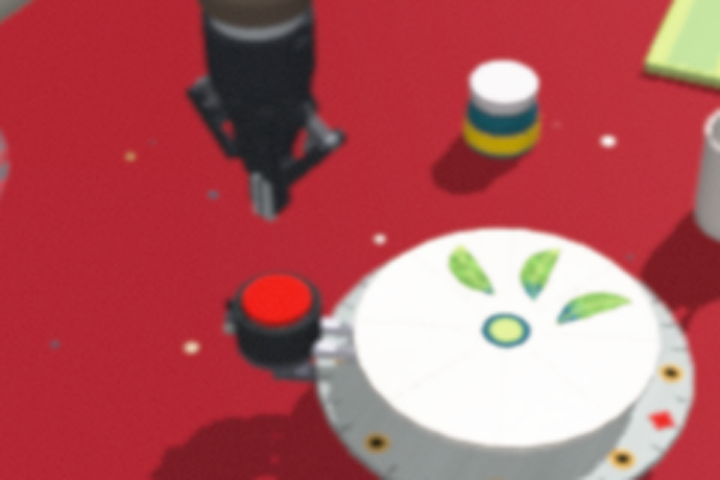

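```bash
python3 - <<'E'
from h import *
print(workorder.job_done(), env.state()["time_s"])
E
```

```text
the job is handed in; nothing more can be done
the job is handed in; nothing more can be done
```

I pressed the plunger to its stop with closed fingertips and turned the table counter-clockwise about 45°. The pin dropped into the next hole, so I lifted straight off and handed the job in. The hand-in gave no verdict.

**Last checks, just before handing in:**
- **Plunger:** the wrist camera's depth put the pad top at about 113 mm above the bench, so it is fully up. The other two cameras read 113.5 and 115 mm.
- **Table angle:** about 45.6° from the start by the wrist picture. By the tip's path it was about 44.3°; both are inside the limits. The side camera placed the pad about 7 mm from where the wrist camera did; I trusted the nearer wrist view.
- **Lock:** the hole shows centred between the bars of the arm. Spring force was still on the fingertip 4 mm above the stop, which only happens if the pin has gone into the hole.
- **Contact:** the arm was clear, with the wrist force back near zero. Peak reading seen was about 23 N, while pressing.
- **Panel and bystanders:** I planned no contact with either. The jar and tub look unmoved in the final pictures. I did not measure the bottle or plate again, and the arm never went near them.

The first move call was refused because its rows lacked the turn values. Nothing moved and no time was lost on it.

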